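# Bring the cup to the damp box and crack its stuck lid

### The job

Slide the round wooden bat, with the clay cup riding on it untouched, across the table (without lifting it) until it stands close in front of the damp box, its edge no more than about 3 cm from the box's front wall and centred on it within a centimetre or two. Then take the lid's blue bar handle, pull the stuck lid free and hold it just ajar, about two fingers (35 to 40 mm) at its front edge and never wide open, so that I can take over and load the cup. Finish while still holding the lid like that by its handle, and leave everything else on the bench where it stands.

Things in the scene. Friction and masses are not known exactly. Their poses are not given: they have to be found in the camera images.
- damp_box: Clear plastic storage tub with a white slab and clay cups inside, fixed; 240 mm deep (x), 360 wide (y), 150 high without lid. Origin: centre of its underside. -x points out of its front wall, roughly to the robot: the wall stands at x = -120 mm here; the lid's skirt overhangs it to -126 mm, 139 to 159 mm up. Blue side clips hang open (19 mm outside the short sides)
- damp_lid: Lid, 0.4 kg, hinged to the tub about the line along the tub's y at x = +120 mm, 150 mm up (stop at 1.3 rad). Origin: on the seal line above the front wall's middle; z up, x level towards the hinge when shut; raising it tilts it (0.15 rad = 36 mm rise here). Shut, a rubber seal grips: lifting by the handle takes 14 to 20 N at first, gives way suddenly by 0.03 rad, then 2.5 N; let go, it falls
- lid_grip (a point): Middle of the lid's handle: round blue bar 14 mm thick along the damp box's y, free for 106 mm between its feet; shut, its axis is 34 mm above the lid's top face (193 mm above the table), 40 mm behind the tub's front wall, 200 mm before the hinge axis. Open on both long sides: grip from above, one finger before, one behind. It rises with the lid; the bar can turn between the fingers
- bat: Round brown wooden bat (a disc to carry pots), 200 mm diameter, 25 mm thick, loose on the table, about 0.65 kg. Origin: centre of its underside; z up. It starts to the left or to the right, nearer the robot than the damp box
- clay_cup: Grey leather-hard clay cup, 72 mm diameter at the rim, 50 mm tall, about 0.2 kg, standing loose near the middle of the bat (its rim 75 mm above the table). Origin: centre of its underside. Its surface marks easily: not to be touched
- glaze_bowl: Blue ceramic bowl, 100 mm diameter, 42 mm tall, loose, across the table from the bat; a bystander. Origin: centre of its underside
- glaze_tub_a: White glaze tub with a red lid, 78 mm diameter, 97 mm tall, loose, beside the damp box; a bystander. Origin: centre of its underside
- glaze_tub_b: A second such tub, same size, also beside the damp box; a bystander
- rinse_jar: Empty glass, 84 mm diameter, 120 mm tall, loose; a bystander. Origin: centre of its underside
- spray_bottle: Orange-red spray bottle with a white head, 66 mm diameter, 162 mm tall, loose; a bystander. Origin: centre of its underside
Things that resemble listed ones, but are neither listed nor needed, are in the scene too. Several things look just like the bat: the one meant starts farthest from the robot's base.

How it is judged (in metres and radians):
On the way, in this order (a step that is already met when the one before it is completed fails the run):
1. the bat stands at rest close in front of the damp box, centred on it, with the lid still shut (x of bat in the frame of damp_box above -0.257 m and y of bat in the frame of damp_box between -0.02 and 0.02 m and linear speed of bat below 0.02 m/s and angle between damp_lid's own z axis and vertical below 0.02 rad), for 0.3 s.
2. the lid has broken free of its seal (angle between damp_lid's own z axis and vertical above 0.05 rad), for 0.1 s.
At the end, for the whole second after the job is handed in: The lid is held still by the robot's fingers at its handle, tilted 0.095 to 0.23 rad (a gap of about 23 to 56 mm at the front edge); the bat lies flat in front of the damp box, at most 37 mm from its front wall and centred within 20 mm, with the cup upright on it, at most 40 mm off its middle (angle between damp_lid's own z axis and vertical between 0.095 and 0.23 rad and angular speed of damp_lid below 0.05 rad/s and contact force between the fingers and damp_lid above 1 N and distance between the grasp point and lid_grip below 0.05 m and x of bat in the frame of damp_box above -0.257 m and y of bat in the frame of damp_box between -0.02 and 0.02 m and height (world z) of bat below 0.006 m and horizontal distance between clay_cup and bat below 0.04 m and angle between clay_cup's own z axis and vertical below 0.15 rad); the arm keeps its last pose, push and grip.
It fails at once if the clay cup is touched by the robot (contact force between any of the fingers, the arm and clay_cup above 1 N).
It fails at once if the clay cup tips or slides towards the bat's edge (angle between clay_cup's own z axis and vertical above 0.3 rad or horizontal distance between clay_cup and bat above 0.05 m).
It fails at once if the bat is lifted off the table instead of slid (height (world z) of bat above 0.015 m).
It fails at once if the lid is opened wide (beyond 0.34 rad) (angle between damp_lid's own z axis and vertical above 0.34 rad).
It fails at once if another thing on the bench is moved by more than 30 mm (distance of any of glaze_bowl, glaze_tub_a, glaze_tub_b, rinse_jar, spray_bottle from where it was at the start of the episode above 0.03 m).
It also fails if it takes over 58 s, if anything falls off the work surface, if the arm or the gripper's body presses on something with over 40 N, if the wrist force passes 120 N, or if a joint passes its speed limit or range.

### The arm

A 6-joint arm with a two-finger parallel gripper is mounted at the origin on the work surface. World frame = base frame: x ahead of the robot, y to its left, z up, the work surface at z = 0. Lengths are in m, angles in degrees, forces in N, time in s.
With the tool pointing down it reaches from about 0.25 to 0.775 m from the base axis. Payload 8.9 kg.
Tool frame: the origin (TCP) lies on the centre line of the jaws, within the pads' length; the fingertips stand 25 mm ahead of it and the grasp point (between the pads) lies 6 mm ahead of it; z points along the fingers, y is the direction in which the jaws open and shut (so a half turn about z gives the same grasp; the last joint's range is limited). The gripper opens to 85 mm and grips with 20 to 120 N. Pads are 22 mm wide; open, the fingers measure 114 mm over their backs; the gripper's body (76 mm by 85 mm) begins 54 mm behind the grasp point. The pads swing forward as they close: fully open they stand 13 mm farther back than shut.
Start: joints at [-76.908, 16.656, -8.789, 64.555, 0, 82.019], TCP at [0.189, -0.49, 0.256] pointing down, gripper open.
Joint ranges: [-144.48, 144.48], [-52.06, 99.96], [-74.48, 78.29], [-112.23, 115.85], [-86.99, 84.42], [-180, 180]. Speed limits (degrees/s): [127.2, 127.2, 159.86, 180, 180, 180].

### API

Orientations are given as a 3x3 rotation matrix whose columns are the frame's x, y, z axes.
In Python, from bench import status, eyes, order gives the robot as it stands. The module is installed in compiled form; this text tells all that it offers.
- The arm moves only by the tool apply_moves, never from a script. Its argument "increments" is a list of rows, each an object with "claw": the opening, from -1 (shut) to 1 (fully open); "dp": the shift along the tool's x, y, z in m, a list of three; "rotation": the turn, a rotation vector about the tool's x, y, z in rad, a list of three. In form: [{"claw": claw, "dp": [x, y, z], "rotation": [rx, ry, rz]}, ...]. A call has 1 to 10 rows; each row shifts and turns the pose as measured when the row begins, along the tool's axes as they then stand; what a row does not reach is not made up. A row lasts 1/10 s, in which the tool goes at most 50 mm and 8.59 degrees, less where a joint would pass 70% of its speed; a pose out of reach is approached as far as the arm can. A call with a gripper value outside its range is refused whole. The fingers move at their own pace and stop on an object; "squeeze" is the grip in N (left out, the last holds). Time passes only in rows, so rows that do not move let the fingers close. It gives the time, the measured TCP pose, the force and the opening at its end, in the units of the state.
- status.read_state(): the state, without advancing time (a new reading comes with each control period).
- eyes.capture(name): name is "side" or "top"; returns the picture (480x640x3 uint8, red, green, blue); there is no depth.
- eyes.camera_params(name): a dict with "fx", "fy", "cx", "cy" (pixels), "k1" (the pictures are not rectified: a ray, as slopes to the right and down, at radius r is drawn at 1 + k1 r^2 times it, then the intrinsics apply), "T" (4x4, takes a point from camera to world coordinates). Camera axes: x right, y up, looking along -z (the intrinsics and any distortion apply to the point x, -y, -z); pixel columns grow to the right and rows downward; lengths in m; the calibration is good to about 2 mm. A picture is of the moment at which its call begins. camera_params takes no time and is no camera call.
- order.job_done(): hands the job in, once; it reports no verdict.
The state is a dict: "time": time; "joint_pos": joint angles; "qd": joint speeds; "joint_efforts": joint torques, N m; "tcp_pos": TCP position; "eef_rot": TCP orientation; "contact_force": force on the tool from outside, world axes, zero at the start; "moment": the same for the moment, N m; "opening": finger opening in m.
Only numpy, scipy, OpenCV 4.12 (cv2) and the standard library are available. Lean on these libraries where they do the work, as an engineer would, in place of code of your own. Each camera call takes 0.05 s, during which the arm holds its last target. There are 200 camera calls.

## Working session

There is one attempt and no reset: what is moved stays moved. The work goes in short steps, Python scripts to look and compute and a tool call to move; the robot and the scene stay as the last step left them, time stands still between calls to the robot, and variables do not carry over. Pictures are saved under pics/ and viewed, about 8 in all and at most 12, crops included, and the job is handed in when it is done.

Besides the shell and the picture viewer there is one more tool, called after "Request:" as a command line: name --argument value ..., lists and objects as JSON in quotes. apply_moves: Moves the arm, as the interface text tells. Its arguments: {"type":"object","properties":{"increments":{"type":"array"},"squeeze":{"type":"number"}},"required":["increments"]}

```bash
mkdir -p pics
cat > h.py <<'E'
import numpy as np, cv2
from bench import status, eyes, order
def snap(n,f):
    im=eyes.capture(n); cv2.imwrite('pics/'+f,im[:,:,::-1]); return im
def ray(n,u,v):
    p=eyes.camera_params(n); T=np.array(p['T'])
    d=np.array([(u-p['cx'])/p['fx'],(v-p['cy'])/p['fy']])
    x=d.copy()
    for _ in range(20): x=d/(1+p['k1']*(x@x))
    return T[:3,3],T[:3,:3]@np.array([x[0],-x[1],-1])
def onz(n,u,v,z):
    o,d=ray(n,u,v); return o+d*(z-o[2])/d[2]
def proj(n,P):
    p=eyes.camera_params(n); T=np.array(p['T'])
    c=T[:3,:3].T@(np.array(P)-T[:3,3]); x=np.array([c[0],-c[1]])/-c[2]
    x=x*(1+p['k1']*(x@x)); return x[0]*p['fx']+p['cx'],x[1]*p['fy']+p['cy']
E
python3 - <<'E'
from h import *
snap('top','t1.png');snap('side','s1.png')
for n in('top','side'):print(eyes.camera_params(n))
print(status.read_state())
E
```

```text
{'fx': 614.3695051941874, 'fy': 614.3695051941874, 'cx': 322.5302001998602, 'cy': 249.54684502234028, 'k1': -0.04191056720282327, 'T': array([[ 0.02378777,  0.98771622, -0.15443705,  0.21275914],
       [-0.99965271,  0.02525307,  0.0075329 ,  0.00780586],
       [ 0.01134038,  0.15420422,  0.98797391,  1.93249294],
       [ 0.        ,  0.        ,  0.        ,  1.        ]])}
{'fx': 555.4927660308267, 'fy': 555.4927660308267, 'cx': 321.74563156470356, 'cy': 235.4724973221597, 'k1': -0.1149094557226258, 'T': array([[-0.91442979,  0.23032572, -0.33281861,  0.03843586],
       [-0.40445058, -0.55132697,  0.72969741,  0.9694076 ],
       [-0.0154238 ,  0.80186572,  0.59730517,  0.94298332],
       [ 0.        ,  0.        ,  0.        ,  1.        ]])}
{'time': 0.1, 'joint_pos': array([-7.69096424e+01,  1.66857473e+01, -8.82557903e+00,  6.45542641e+01,
       -1.00258647e-03,  8.20185414e+01]), 'qd': array([-0.04986895, -0.11649097,  0.15012141, -0.04257878, -0.01963914,
        0.0657226 ]), 'joint_efforts': array([ 4.91189185e-04, -5.37978029e+01,  3.31918359e+01,  9.33866162e-03,
       -2.36391743e-04, -9.44468354e-06]), 'tcp_pos': array([ 0.18867447, -0.48954966,  0.25579688]), 'eef_rot': array([[ 9.33130520e-01,  3.59537698e-01, -2.76319265e-04],
       [ 3.59537776e-01, -9.33129869e-01,  1.11105709e-03],
       [ 1.41625149e-04, -1.13610850e-03, -9.99999345e-01]]), 'contact_force': array([-0.70937001, -0.44667248,  0.28140484]), 'moment': array([-0.03129146, -0.01927317,  0.00679263]), 'opening': 0.0855040189678017}
```

View pics/t1.png

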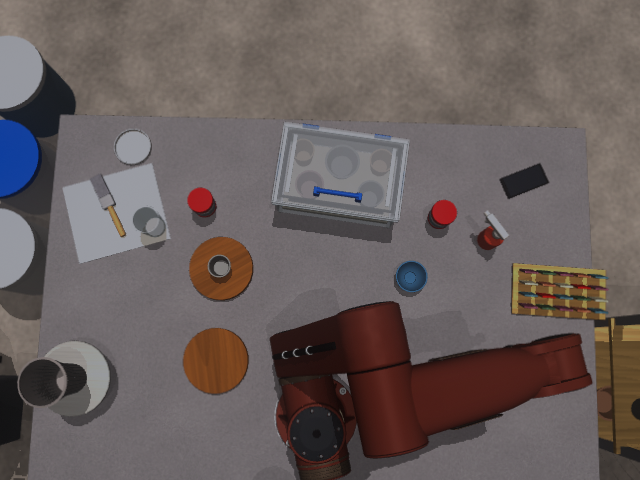

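View pics/s1.png

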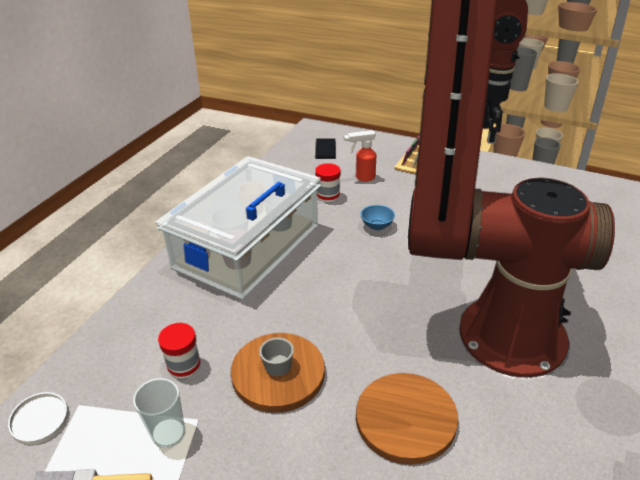

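The top view shows the cup bat at (221,268), a decoy bat at (215,361), the box handle from (316,191) to (361,198), red tubs at (201,202) and (444,214), the bowl at (411,277), the spray bottle at (490,237) and the jar at (149,222). I'll measure these next.

```bash
cat >> h.py <<'E'
def blob(n,mask,box):
    m=np.zeros_like(mask); x0,y0,x1,y1=box; m[y0:y1,x0:x1]=mask[y0:y1,x0:x1]
    cs,_=cv2.findContours(m,cv2.RETR_EXTERNAL,cv2.CHAIN_APPROX_NONE)
    return max(cs,key=cv2.contourArea)[:,0,:].astype(float)
def circ(n,c,z):
    P=np.array([onz(n,u,v,z)[:2] for u,v in cv2.convexHull(c.astype(np.float32))[:,0]]).astype(np.float32)
    (x,y),r=cv2.minEnclosingCircle(P); M=cv2.fitEllipse(P); return np.round([x,y,r,*M[0],*M[1]],4)
def hsv(im): return cv2.cvtColor(im,cv2.COLOR_RGB2HSV)
def bat(im,box):
    h=hsv(im); return blob('top',cv2.inRange(h,(5,120,40),(18,255,255)),box)
def handle(im,box=(290,165,390,215)):
    h=hsv(im); m=cv2.inRange(h,(105,150,40),(125,255,255)); c=blob('top',m,box)
    r=cv2.boxPoints(cv2.minAreaRect(c.astype(np.float32))); d=[np.linalg.norm(r[i]-r[i-1]) for i in range(4)]
    i=int(np.argmin(d)); a=(r[i]+r[i-1])/2; b=(r[i-2]+r[i-3])/2; return a,b
E
python3 - <<'E'
from h import *
im=cv2.imread('pics/t1.png')[:,:,::-1].copy()
print('bat',circ('top',bat(im,(170,225,270,310)),.025),'decoy',circ('top',bat(im,(170,315,270,405)),.025))
a,b=handle(im); A=onz('top',*a,.193);B=onz('top',*b,.193);
if A[1]<B[1]:A,B=B,A
d=(A-B)/np.linalg.norm(A-B); print('handle',A,B,(A+B)/2,np.linalg.norm(A-B),'yaw',np.degrees(np.arctan2(-d[0],d[1])))
h=hsv(im); red=cv2.inRange(h,(0,170,90),(5,255,255))
print('tubA',circ('top',blob('',red,(180,180,225,225)),.097),'tubB',circ('top',blob('',red,(425,190,465,235)),.097))
bl=cv2.inRange(h,(95,80,30),(125,255,255));print('bowl',circ('top',blob('',bl,(385,255,435,300)),.042))
C=(A+B)/2; bx=np.array([-d[1]*-1,-d[0],0]) # x axis = rot of y by -90
bx=np.array([d[1],-d[0],0]); print('bx',bx,'box centre',C+bx*.08,'front',C-bx*.04)
# check with lid corners visible (lid top z ~.159)
for p in[(285,123),(409,138),(400,221),(272,206)]:
  q=onz('top',*p,.159)-(C+bx*.08); print(p,q@bx,q@d)
g=hsv(im); m=cv2.inRange(g,(0,0,0),(180,70,255)); print('cup',circ('top',blob('',m,(203,250,236,284)),.075))
print('spray',onz('top',490,237,.1),'jar',onz('top',149,222,.06))
E
```

```text
bat [0.4447 0.3102 0.0998 0.445  0.3101 0.1968 0.1992] decoy [0.16   0.3131 0.0996 0.1603 0.313  0.1975 0.1982]
handle [0.65975669 0.02473989 0.193     ] [ 0.64314849 -0.11416188  0.193     ] [ 0.65145259 -0.044711    0.193     ] 0.13989115402979732 yaw -6.818372543526333Traceback (most recent call last):
  File "<stdin>", line 8, in <module>
  File "h.py", line 23, in circ
    (x,y),r=cv2.minEnclosingCircle(P); M=cv2.fitEllipse(P); return np.round([x,y,r,*M[0],*M[1]],4)
                                         ~~~~~~~~~~~~~~^^^
cv2.error: OpenCV(4.12.0) /io/opencv/modules/imgproc/src/shapedescr.cpp:361: error: (-201:Incorrect size of input array) There should be at least 5 points to fit the ellipse in function 'fitEllipseNoDirect'
```

```bash
python3 -c "
import cv2
a=cv2.imread('pics/t1.png')[100:310,170:430];cv2.imwrite('pics/t1c.png',cv2.resize(a,None,fx=3,fy=3-.15,interpolation=2))"
```

```text
(no output)
```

View pics/t1c.png

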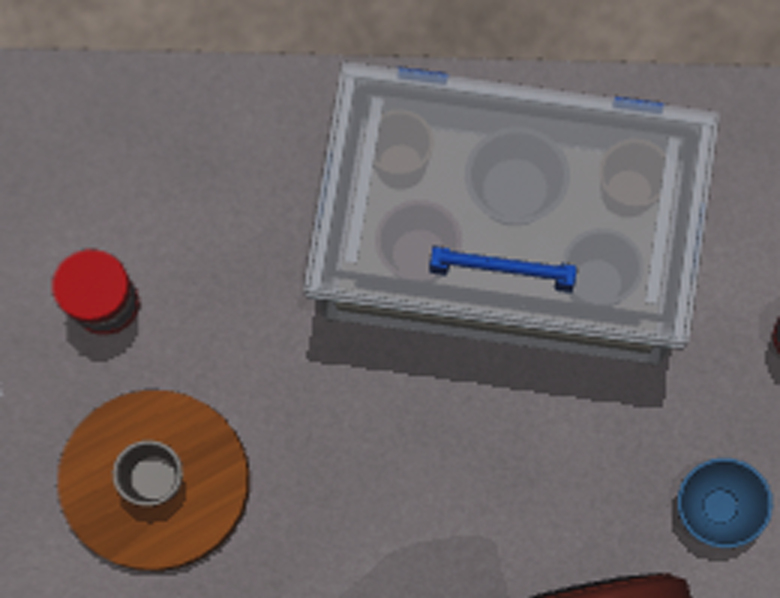

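The crop shows lid corners at about (284,122), (409,140), (399,222) and (272,204), with the box turned by about 7°. There is no obstacle between the bat and the box front.

Run:
```python
from h import *
im=cv2.imread('pics/t1.png')[:,:,::-1].copy()
a,b=handle(im); A=onz('top',*a,.193);B=onz('top',*b,.193);
if A[1]<B[1]:A,B=B,A
h=hsv(im); red=cv2.inRange(h,(0,150,90),(180,255,255))
bl=cv2.inRange(h,(95,80,30),(125,255,255));print('bowl',circ('top',blob('',bl,(385,255,435,300)),.042))
for bx,n in(((180,180,225,225),'A'),((425,190,465,235),'B')):
  print(n,circ('top',blob('',red,bx),.097))
L=[onz('top',*p,.157) for p in[(284.3,122.5),(409,140),(399.3,221.8),(271.7,204.2)]]
print(np.round(L,4)); c=sum(L)/4
d=(L[0]-L[1])+(L[3]-L[2]); d/=np.linalg.norm(d); x=(L[0]-L[3])+(L[1]-L[2]); x/=np.linalg.norm(x)
print('lid ctr',c,'y',d,'x',x,np.degrees([np.arctan2(-d[0],d[1]),np.arctan2(x[1],x[0])]))
C=(A+B)/2; d=(A-B)/np.linalg.norm(A-B); bx=np.array([d[1],-d[0],0]); print('bx',bx,'ctr from handle',C+bx*.08)
for q in L: q=q-(C+bx*.08); print(np.round([q@bx,q@d],4))
m=cv2.inRange(h,(0,0,0),(180,110,255)); print('cup',circ('top',blob('',m,(206,253,233,281)),.075))
print('target bat', C+bx*.08-bx*.244)
```

```text
bowl [ 0.432  -0.2834  0.0495  0.4321 -0.2836  0.0978  0.0981]
A [0.6456 0.3736 0.038  0.6455 0.3736 0.0747 0.0754]
B [ 0.6267 -0.3759  0.0382  0.6265 -0.3759  0.0753  0.0759]
[[ 0.8764  0.1192  0.157 ]
 [ 0.8318 -0.2589  0.157 ]
 [ 0.579  -0.2304  0.157 ]
 [ 0.6222  0.1478  0.157 ]]
lid ctr [ 0.72733592 -0.05555688  0.157     ] y [0.11533983 0.99332609 0.        ] x [ 0.993709   -0.11199294  0.        ] [-6.62322607 -6.43021278]
bx [ 0.99292749 -0.11872237  0.        ] ctr from handle [ 0.73088679 -0.05420879  0.193     ]
[0.1239 0.1895]
[ 0.1245 -0.1913]
[-0.1299 -0.1929]
[-0.1319  0.1877]
cup [0.4447 0.3084 0.0361 0.4452 0.308  0.0697 0.0716]
target bat [ 0.48861248 -0.02524053  0.193     ]
```

Request:
apply_moves --increments '[{"claw": 1,"dp": [0,0.03,0],"rotation": [0,0,-0.145]},{"claw": 1,"dp": [0,0.0,0],"rotation": [0,0,-0.149]},{"claw": 1,"dp": [0,0,0],"rotation": [0,0,-0.149]},{"claw": 1,"dp": [0,0,0],"rotation": [0,0,-0.149]},{"claw": 1,"dp": [0.02,0.02,0],"rotation": [0,0,-0.149]},{"claw": 1,"dp": [0.02,0.03,0],"rotation": [0,0,-0.149]},{"claw": 1,"dp": [0.02,0.03,0],"rotation": [0,0,-0.149]},{"claw": 1,"dp": [0.02,0.03,0],"rotation": [0,0,-0.149]},{"claw": 1,"dp": [0.03,0.03,0],"rotation": [0,0,-0.149]},{"claw": 1,"dp": [0.03,0.03,0],"rotation": [0,0,0]}]'

```text
time: 1.1
tcp_pos: [0.3881, -0.4178, 0.251]
eef_rot: [[-0.151, 0.988, -0.004], [0.988, 0.151, 0.008], [0.008, -0.002, -1.0]]
contact_force: [0.2, 0.0, -0.6]
opening: 0.0852
```

Request:
apply_moves --increments '[{"claw": 1,"dp": [0.043,0.008,-0.002],"rotation": [0,0,0]},{"claw": 1,"dp": [0.043,0.008,-0.002],"rotation": [0,0,0]},{"claw": 1,"dp": [0.043,0.008,0],"rotation": [0,0,0]},{"claw": 1,"dp": [0.043,0.008,0],"rotation": [0,0,0]},{"claw": 1,"dp": [0.043,0.008,0],"rotation": [0,0,0]},{"claw": 1,"dp": [0.043,0.008,0],"rotation": [0,0,0]},{"claw": 1,"dp": [0.043,0.008,0],"rotation": [0,0,0]},{"claw": 1,"dp": [0.043,0.008,0],"rotation": [0,0,0]},{"claw": 1,"dp": [0.043,0.008,0],"rotation": [0,0,0]},{"claw": 1,"dp": [0.043,0.008,0],"rotation": [0,0,0]}]'

```text
time: 2.1
tcp_pos: [0.4006, 0.0365, 0.256]
eef_rot: [[-0.152, 0.988, -0.005], [0.988, 0.152, 0.011], [0.011, -0.003, -1.0]]
contact_force: [1.3, -0.3, 0.3]
opening: 0.0855
```

Request:
apply_moves --increments '[{"claw": 1,"dp": [0.043,0.008,0],"rotation": [0,0,0]},{"claw": 1,"dp": [0.043,0.008,0],"rotation": [0,0,0]},{"claw": 1,"dp": [0.043,0.008,0],"rotation": [0,0,0]},{"claw": 1,"dp": [0.043,0.008,0],"rotation": [0,0,0]},{"claw": 1,"dp": [0.043,0.008,0],"rotation": [0,0,0]},{"claw": 1,"dp": [0.043,0.008,0],"rotation": [0,0,0]},{"claw": 1,"dp": [0.043,0.008,0],"rotation": [0,0,0]},{"claw": 1,"dp": [0.043,0.008,0],"rotation": [0,0,0]},{"claw": 1,"dp": [0.03,0.008,0],"rotation": [0,0,0]},{"claw": 1,"dp": [0,0,0],"rotation": [0,0,0]}]'

```text
time: 3.1
tcp_pos: [0.4095, 0.4382, 0.2573]
eef_rot: [[-0.157, 0.988, -0.007], [0.987, 0.157, 0.01], [0.011, -0.005, -1.0]]
contact_force: [0.6, -0.5, 0.4]
opening: 0.0851
```

Request:
apply_moves --increments '[{"claw": 1,"dp": [0.013,0.017,0],"rotation": [-0.005,-0.011,0.019]},{"claw": 1,"dp": [0,0,0.04],"rotation": [0,0,0]},{"claw": 1,"dp": [0,0,0.04],"rotation": [0,0,0]},{"claw": 1,"dp": [0,0,0.04],"rotation": [0,0,0]},{"claw": 1,"dp": [0,0,0.03],"rotation": [0,0,0]},{"claw": 1,"dp": [0,0,0.03],"rotation": [0,0,0]},{"claw": 1,"dp": [0,0,0.02],"rotation": [0,0,0]},{"claw": 1,"dp": [0,0,0.01],"rotation": [0,0,0]},{"claw": 1,"dp": [0,0,0],"rotation": [0,0,0]}]'

```text
time: 4.0
tcp_pos: [0.4244, 0.4494, 0.0391]
eef_rot: [[-0.137, 0.991, -0.001], [0.991, 0.137, -0.004], [-0.004, -0.002, -1.0]]
contact_force: [-0.3, -0.7, -0.1]
opening: 0.0855
```

Run:
```python
from h import *
im=snap('side','s2.png'); cv2.imwrite('pics/s2c.png',im[220:480,60:480,::-1])
print(status.read_state()['tcp_pos'],status.read_state()['eef_rot'])
```

```text
[0.42478922 0.44972202 0.03996964] [[-1.37232781e-01  9.90538701e-01 -4.95122561e-04]
 [ 9.90533189e-01  1.37230297e-01 -3.44191226e-03]
 [-3.34140148e-03 -9.62778521e-04 -9.99993954e-01]]
```

View pics/s2c.png

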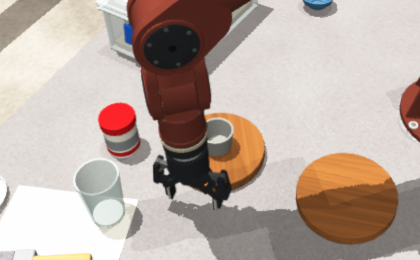

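The open fingers stand behind the bat, at crop (165–220,185), clear of the cup, tub and jar. I'll lower slightly and start pushing slowly.

Request:
apply_moves --increments '[{"claw": 1,"dp": [0,0,0.008],"rotation": [0,0,0]},{"claw": 1,"dp": [-0.008,0,0],"rotation": [0,0,0]},{"claw": 1,"dp": [-0.008,0,0],"rotation": [0,0,0]},{"claw": 1,"dp": [-0.008,0,0],"rotation": [0,0,0]},{"claw": 1,"dp": [-0.008,0,0],"rotation": [0,0,0]},{"claw": 1,"dp": [-0.008,0,0],"rotation": [0,0,0]},{"claw": 1,"dp": [-0.008,0,0],"rotation": [0,0,0]},{"claw": 1,"dp": [-0.008,0,0],"rotation": [0,0,0]},{"claw": 1,"dp": [-0.008,0,0],"rotation": [0,0,0]}]'

```text
time: 4.95
tcp_pos: [0.4379, 0.3842, 0.0377]
eef_rot: [[-0.137, 0.99, 0.008], [0.991, 0.137, 0.005], [0.004, 0.008, -1.0]]
contact_force: [-0.3, -1.2, -0.2]
opening: 0.0854
```

```bash
cat >> h.py <<'E'
BO=np.array([.7300,-.0545]); BX=np.array([.9932,-.1167]); BY=np.array([.1167,.9932])
def look(f,box):
    im=snap('top',f); c=bat(im,box); r=circ('top',c,.025); q=r[:2]-BO; s=status.read_state()
    print('bat',r,'in box',np.round([q@BX,q@BY],4)); t=s['tcp_pos'];print('tcp',t,'F',s['contact_force'],'rel',r[:2]-t[:2]); return im
E
python3 - <<'E'
from h import *
im=look('t2.png',(170,225,290,310)); cv2.imwrite('pics/t2c.png',cv2.resize(im[100:320,160:430,::-1],None,fx=2,fy=2))
E
```

```text
bat [0.4459 0.309  0.0995 0.451  0.2995 0.1682 0.2033] in box [-0.3246  0.3279]
tcp [0.43789401 0.3830213  0.03755646] F [-0.37899459 -1.30360238 -0.74127584] rel [ 0.00800599 -0.0740213 ]
```

View pics/t2c.png

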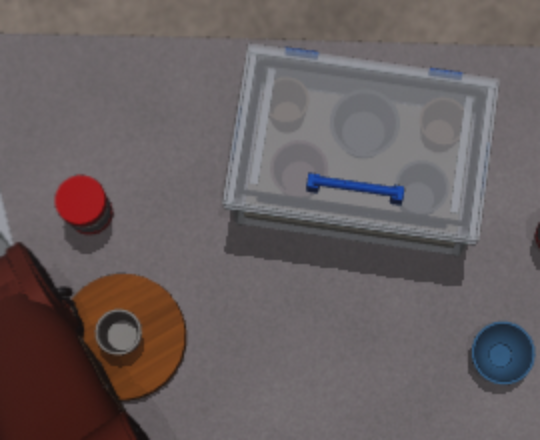

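The bat has not moved. With the jaws open the tips sit farther back, so they passed just above the bat. I'll back off and go lower.

Request:
apply_moves --increments '[{"claw": 1,"dp": [0.015,0,-0.002],"rotation": [0,0,0]},{"claw": 1,"dp": [0.02,0,0],"rotation": [0,0,0]},{"claw": 1,"dp": [0.02,0,0],"rotation": [0,0,0]},{"claw": 1,"dp": [0.015,0,0],"rotation": [0.009,-0.004,0]},{"claw": 1,"dp": [0,0,0],"rotation": [0,0,0]},{"claw": 1,"dp": [0,0,0.008],"rotation": [0,0,0]},{"claw": 1,"dp": [0,0,0.006],"rotation": [0,0,0]},{"claw": 1,"dp": [0,0,0.004],"rotation": [0,0,0]},{"claw": 1,"dp": [0,0,0.002],"rotation": [0,0,0]}]'

```text
time: 5.9
tcp_pos: [0.4267, 0.4554, 0.0174]
eef_rot: [[-0.135, 0.991, -0.003], [0.991, 0.135, -0.003], [-0.002, -0.003, -1.0]]
contact_force: [0.8, 0.2, 0.4]
opening: 0.0853
```

Request:
apply_moves --increments '[{"claw": 1,"dp": [-0.008,0,-0.002],"rotation": [0,0,0]},{"claw": 1,"dp": [-0.008,0,-0.001],"rotation": [0,0,0]},{"claw": 1,"dp": [-0.008,0,0],"rotation": [0,0,0]},{"claw": 1,"dp": [-0.008,0,0],"rotation": [0,0,0]},{"claw": 1,"dp": [-0.008,0,0],"rotation": [0,0,0]},{"claw": 1,"dp": [-0.008,0,0],"rotation": [0,0,0]},{"claw": 1,"dp": [-0.008,0,0],"rotation": [0,0,0]},{"claw": 1,"dp": [-0.008,0,0],"rotation": [0,0,0]}]'

```text
time: 6.7
tcp_pos: [0.4363, 0.3867, 0.0211]
eef_rot: [[-0.134, 0.991, -0.003], [0.991, 0.134, -0.0], [-0.0, -0.003, -1.0]]
contact_force: [-0.8, 4.0, -2.1]
opening: 0.0855
```

Run:
```python
from h import *
im=look('t3.png',(170,225,290,310))
```

```text
bat [0.4476 0.287  0.1    0.4489 0.2845 0.1915 0.1998] in box [-0.3203  0.3062]
tcp [0.4363452  0.38529376 0.02099071] F [ 0.42041897 -0.01119569  0.08617018] rel [ 0.0112548  -0.09829376]
```

Request:
apply_moves --increments '[{"claw": 1,"dp": [-0.008,0,0],"rotation": [0,0,0]},{"claw": 1,"dp": [-0.011,0,0],"rotation": [0,0,0]},{"claw": 1,"dp": [-0.014,0,0],"rotation": [0,0,0]},{"claw": 1,"dp": [-0.016,0,0],"rotation": [0,0,0]},{"claw": 1,"dp": [-0.016,0,0],"rotation": [0,0,0]},{"claw": 1,"dp": [-0.016,0,0],"rotation": [0,0,0]},{"claw": 1,"dp": [-0.016,0,0],"rotation": [0,0,0]},{"claw": 1,"dp": [-0.014,0,0],"rotation": [0,0,0]},{"claw": 1,"dp": [-0.011,0,0],"rotation": [0,0,0]},{"claw": 1,"dp": [-0.008,0,0],"rotation": [0,0,0]}]'

```text
time: 7.75
tcp_pos: [0.4543, 0.2459, 0.0212]
eef_rot: [[-0.133, 0.991, -0.004], [0.991, 0.133, -0.0], [0.0, -0.004, -1.0]]
contact_force: [-0.8, 4.2, -2.1]
opening: 0.0851
```

Run:
```python
from h import *
im=look('t4.png',(200,225,350,310))
m=cv2.inRange(hsv(im),(0,0,0),(180,110,255))
cv2.imwrite('pics/t4c.png',cv2.resize(im[100:320,160:430,::-1],None,fx=2,fy=2))
```

```text
bat [0.4659 0.1465 0.0997 0.4673 0.1427 0.1869 0.2008] in box [-0.2858  0.1688]
tcp [0.45435629 0.24483528 0.02111165] F [ 1.14512287 -2.04548634 -0.10210329] rel [ 0.01154371 -0.09833528]
```

View pics/t4c.png

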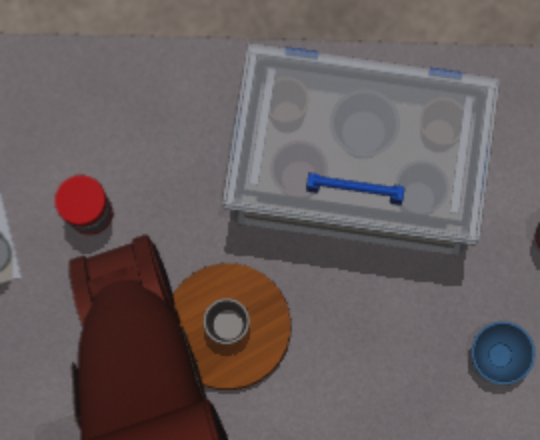

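Request:
apply_moves --increments '[{"claw": 1,"dp": [-0.008,0.0003,0],"rotation": [0,0,0]},{"claw": 1,"dp": [-0.012,0.0003,0],"rotation": [0,0,0]},{"claw": 1,"dp": [-0.016,0.0003,0],"rotation": [0,0,0]},{"claw": 1,"dp": [-0.016,0.0003,0],"rotation": [0,0,0]},{"claw": 1,"dp": [-0.016,0.0003,0],"rotation": [0,0,0]},{"claw": 1,"dp": [-0.016,0.0003,0],"rotation": [0,0,0]},{"claw": 1,"dp": [-0.014,0.0003,0],"rotation": [0,0,0]},{"claw": 1,"dp": [-0.011,0.0003,0],"rotation": [0,0,0]},{"claw": 1,"dp": [-0.008,0.0003,0],"rotation": [0,0,0]},{"claw": 1,"dp": [-0.006,0,0],"rotation": [0,0,0]}]'

```text
time: 8.8
tcp_pos: [0.4735, 0.1196, 0.0212]
eef_rot: [[-0.137, 0.991, -0.005], [0.991, 0.137, 0.003], [0.004, -0.005, -1.0]]
contact_force: [-0.7, 5.1, 1.4]
opening: 0.0853
```

Run:
```python
from h import *
im=look('t5.png',(250,225,400,310))
```

```text
bat [0.4852 0.0204 0.0995 0.4865 0.0097 0.1703 0.2051] in box [-0.2519  0.0458]
tcp [0.47363755 0.11880912 0.02117993] F [-0.6620832  -0.39980808 -0.01568446] rel [ 0.01156245 -0.09840912]
```

Request:
apply_moves --increments '[{"claw": 1,"dp": [-0.006,0,0],"rotation": [0,0,0]},{"claw": 1,"dp": [-0.008,0,0],"rotation": [0,0,0]},{"claw": 1,"dp": [-0.008,0,0],"rotation": [0,0,0]},{"claw": 1,"dp": [-0.008,0,0],"rotation": [0,0,0]},{"claw": 1,"dp": [-0.006,0,0],"rotation": [0,0,0]},{"claw": 1,"dp": [-0.004,0,0],"rotation": [0,0,0]},{"claw": 1,"dp": [-0.002,0,0],"rotation": [0,0,0]}]'

```text
time: 9.55
tcp_pos: [0.4789, 0.0787, 0.0212]
eef_rot: [[-0.141, 0.99, -0.006], [0.99, 0.141, 0.007], [0.007, -0.005, -1.0]]
contact_force: [-1.4, 6.5, 1.2]
opening: 0.0853
```

Run:
```python
from h import *
im=look('t6.png',(250,225,400,310))
```

```text
bat [ 0.4913 -0.0199  0.0997  0.4915 -0.0357  0.1605  0.2043] in box [-0.2411  0.0065]
tcp [0.47894233 0.07845482 0.0211916 ] F [-1.11666521  3.40639744  0.69554682] rel [ 0.01235767 -0.09835482]
```

Request:
apply_moves --increments '[{"claw": 1,"dp": [-0.004,0,0],"rotation": [0,0,0]},{"claw": 1,"dp": [-0.002,0,0],"rotation": [0,0,0]},{"claw": 1,"dp": [0.004,0,0],"rotation": [0,0,0]},{"claw": 1,"dp": [0.02,0,0],"rotation": [0,0,0]},{"claw": 1,"dp": [0.03,0,0],"rotation": [0,0,0]},{"claw": 1,"dp": [0.03,0,0],"rotation": [0,0,0]},{"claw": 1,"dp": [0.02,0,-0.02],"rotation": [0,0,0]},{"claw": 1,"dp": [0,0,-0.04],"rotation": [0,0,0]},{"claw": 1,"dp": [0,0,-0.045],"rotation": [0,0,0]},{"claw": 1,"dp": [0,0,-0.045],"rotation": [0,0,0]}]'

```text
time: 10.6
tcp_pos: [0.4614, 0.1774, 0.1706]
eef_rot: [[-0.139, 0.99, -0.015], [0.99, 0.139, -0.008], [-0.005, -0.016, -1.0]]
contact_force: [1.2, 0.2, 0.3]
opening: 0.0854
```

Request:
apply_moves --increments '[{"claw": 1,"dp": [0,0,-0.045],"rotation": [0,0,0]},{"claw": 1,"dp": [0,0,-0.045],"rotation": [0,0,0]},{"claw": 1,"dp": [0,0,-0.03],"rotation": [0,0,0]},{"claw": 1,"dp": [0,0,0],"rotation": [0,0,0]}]'

```text
time: 11.0
tcp_pos: [0.4646, 0.1782, 0.3018]
eef_rot: [[-0.14, 0.99, -0.004], [0.99, 0.139, -0.012], [-0.011, -0.006, -1.0]]
contact_force: [1.0, 0.0, 0.1]
opening: 0.0852
```

Run:
```python
from h import *
im=look('t7.png',(250,225,400,310)); print(status.read_state()['eef_rot'])
cv2.imwrite('pics/t7c.png',cv2.resize(im[100:320,180:430,::-1],None,fx=2.4,fy=2.4))
a,b=handle(im);print(a,b,onz('top',*(a+b)/2,.193))
```

```text
bat [ 0.4918 -0.0254  0.0995  0.4918 -0.0252  0.1974  0.1981] in box [-0.24    0.0011]
tcp [0.4639775  0.1781437  0.29997166] F [ 0.0043588  -0.58875032  0.69602039] rel [ 0.0278225 -0.2035437]
[[-0.13959355  0.99018768 -0.00648033]
 [ 0.99014973  0.13951069 -0.01184429]
 [-0.01082399 -0.00806988 -0.99990885]]
[313.63    189.59001] [361.22998 196.39   ] [ 0.65227852 -0.04483513  0.193     ]
```

View pics/t7c.png

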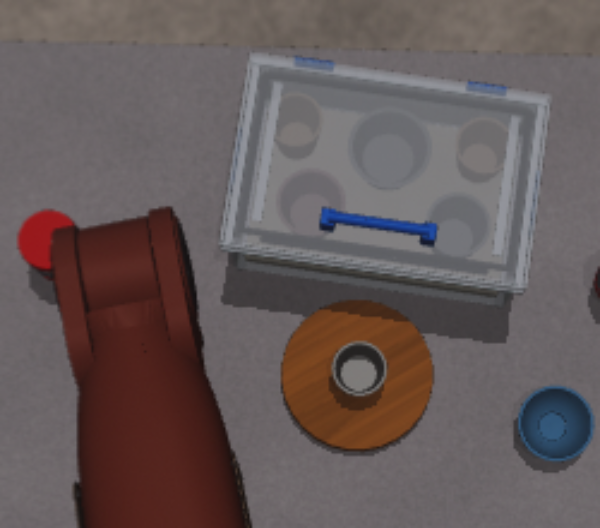

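The bat now stands at box (-0.240, 0.001), with the cup central at crop (358,370) and everything else in place. Next I'll go to the handle at about (0.652,-0.045).

Request:
apply_moves --increments '[{"claw": 1,"dp": [0,0,0],"rotation": [-0.008,0.011,0.129]},{"claw": 1,"dp": [0,0,0],"rotation": [0,0,0.129]},{"claw": 1,"dp": [-0.036,0.038,0],"rotation": [0,0,0]},{"claw": 1,"dp": [-0.036,0.038,0],"rotation": [0,0,0]},{"claw": 1,"dp": [-0.036,0.038,0],"rotation": [0,0,0]},{"claw": 1,"dp": [-0.036,0.038,0],"rotation": [0,0,0]},{"claw": 1,"dp": [-0.03,0.034,0],"rotation": [0,0,0]},{"claw": 1,"dp": [-0.015,0.015,0],"rotation": [0,0,0]},{"claw": 1,"dp": [0,0,0],"rotation": [0,0,0]}]'

```text
time: 11.95
tcp_pos: [0.6345, -0.037, 0.2847]
eef_rot: [[0.127, 0.992, -0.017], [0.992, -0.127, -0.007], [-0.009, -0.016, -1.0]]
contact_force: [-0.0, 0.7, -0.9]
opening: 0.0857
```

Run:
```python
from h import *
s=status.read_state();R=s['eef_rot'];print(s['tcp_pos'],np.round(R,4))
d=np.array([.652,-.0447,.197])-s['tcp_pos'];print('dp tool',R.T@d)
X=np.array([.9932,-.1167,0]);Y=np.array([.1167,.9932,0]);Rd=np.stack([Y,X,[0,0,-1]],1)
print('rot',cv2.Rodrigues(R.T@Rd)[0].ravel())
# handle from side view: triangulate foot/bar ends
im=cv2.imread('pics/s1.png')[:,:,::-1].copy();a,b=handle(im,(240,175,292,222));m=(a+b)/2
p,dv=ray('side',*m);q,e=ray('top',337.4,193);print(a,b)
t=np.linalg.lstsq(np.stack([dv,-e],1),q-p,rcond=None)[0];print(p+dv*t[0],q+e*t[1])
```

```text
[ 0.63445365 -0.03699825  0.28467544] [[ 0.1272  0.9917 -0.0173]
 [ 0.9918 -0.1274 -0.007 ]
 [-0.0091 -0.0163 -0.9998]]
dp tool [-0.00460414  0.01981167  0.0874098 ]
rot [-0.01635501  0.00906129 -0.01070409]
[283.73676 184.89026] [246.75513 215.49576]
[ 0.65616974 -0.04497575  0.1793237 ] [ 0.65572839 -0.04516488  0.17921791]
```

Request:
apply_moves --increments '[{"claw": 1,"dp": [-0.005,0.021,0],"rotation": [-0.016,0.009,-0.011]},{"claw": 1,"dp": [0,0,0.02],"rotation": [0,0,0]},{"claw": 1,"dp": [0,0,0.02],"rotation": [0,0,0]},{"claw": 1,"dp": [0,0,0.02],"rotation": [0,0,0]},{"claw": 1,"dp": [0,0,0.008],"rotation": [0,0,0]},{"claw": 1,"dp": [0,0,0],"rotation": [0,0,0]}]'

```text
time: 12.55
tcp_pos: [0.6498, -0.0422, 0.2058]
eef_rot: [[0.116, 0.993, -0.013], [0.993, -0.116, -0.0], [-0.002, -0.013, -1.0]]
contact_force: [-0.1, -0.6, 0.1]
opening: 0.0853
```

Run:
```python
from h import *
s=status.read_state();R=s['eef_rot'];print(s['tcp_pos'],np.round(R,4))
d=np.array([.653,-.0447,.197])-s['tcp_pos'];print('dp tool',R.T@d)
X=np.array([.9932,-.1167,0]);Y=np.array([.1167,.9932,0]);Rd=np.stack([Y,X,[0,0,-1]],1)
print('rot',cv2.Rodrigues(R.T@Rd)[0].ravel())
im=snap('side','s3.png');cv2.imwrite('pics/s3c.png',cv2.resize(im[130:330,140:360,::-1],None,fx=3,fy=2.9))
```

```text
[ 0.64983259 -0.04217222  0.20577558] [[ 1.159e-01  9.932e-01 -1.290e-02]
 [ 9.933e-01 -1.159e-01 -4.000e-04]
 [-1.900e-03 -1.270e-02 -9.999e-01]]
dp tool [-0.0021272   0.00355037  0.00873515]
rot [-0.01272474  0.00189737  0.00083849]
```

View pics/s3c.png

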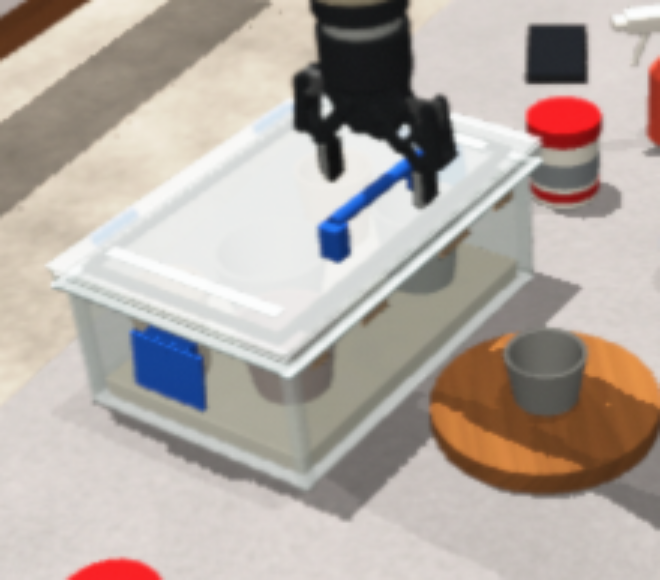

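The fingers straddle the bar, one in front and one behind. I'll finish the descent and close.

Request:
apply_moves --increments '[{"claw": 1,"dp": [-0.002,0.003,0.007],"rotation": [-0.013,0.002,0]},{"claw": 1,"dp": [0,0,0.002],"rotation": [0,0,0]},{"claw": -1,"dp": [0,0,0],"rotation": [0,0,0]},{"claw": -1,"dp": [0,0,0],"rotation": [0,0,0]},{"claw": -1,"dp": [0,0,0],"rotation": [0,0,0]},{"claw": -1,"dp": [0,0,0],"rotation": [0,0,0]},{"claw": -1,"dp": [0,0,0],"rotation": [0,0,0]},{"claw": -1,"dp": [0,0,0],"rotation": [0,0,0]},{"claw": -1,"dp": [0,0,0],"rotation": [0,0,0]},{"claw": -1,"dp": [0,0,0],"rotation": [0,0,0]}]' --squeeze 70

```text
time: 13.6
tcp_pos: [0.6542, -0.0437, 0.2021]
eef_rot: [[0.115, 0.993, 0.006], [0.993, -0.115, -0.001], [-0.001, 0.006, -1.0]]
contact_force: [0.2, -0.3, 0.1]
opening: 0.0115
```

Request:
apply_moves --increments '[{"claw": -1,"dp": [0,0,0],"rotation": [0,0,0]},{"claw": -1,"dp": [0,0,0],"rotation": [0,0,0]},{"claw": -1,"dp": [0,0,0],"rotation": [0,0,0]}]'

```text
time: 13.9
tcp_pos: [0.6542, -0.0437, 0.2021]
eef_rot: [[0.115, 0.993, 0.006], [0.993, -0.115, -0.001], [-0.001, 0.006, -1.0]]
contact_force: [-0.2, -0.5, 1.0]
opening: 0.0114
```

Run:
```python
from h import *
s=status.read_state();print(s['contact_force'],s['opening'])
im=snap('side','s4.png');cv2.imwrite('pics/s4c.png',cv2.resize(im[130:240,210:320,::-1],None,fx=5,fy=5,interpolation=2))
```

```text
[-0.23350683 -0.501186    1.02950208] 0.011430090929619312
```

View pics/s4c.png

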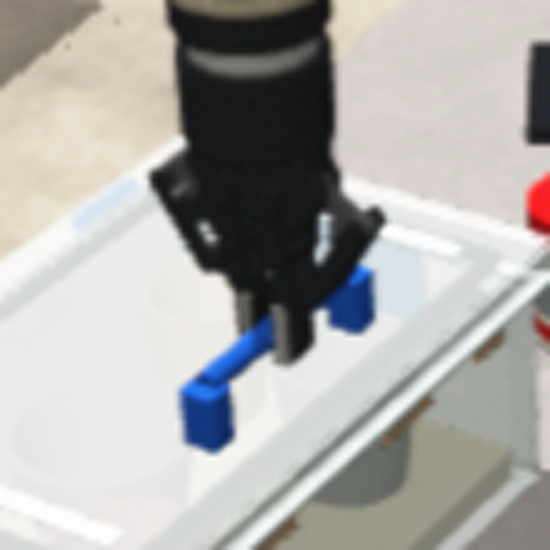

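The bar is firmly between the fingers. I'll pull up gently in small steps.

Request:
apply_moves --increments '[{"claw": -1,"dp": [0,0,-0.003],"rotation": [0,0,0]},{"claw": -1,"dp": [0,0.0005,-0.004],"rotation": [0,0,0]},{"claw": -1,"dp": [0,0.0005,-0.004],"rotation": [0,0,0]},{"claw": -1,"dp": [0,0.0005,-0.004],"rotation": [0,0,0]}]'

```text
time: 14.35
tcp_pos: [0.6556, -0.0439, 0.2081]
eef_rot: [[0.115, 0.993, -0.001], [0.993, -0.115, 0.001], [0.0, -0.001, -1.0]]
contact_force: [4.6, -0.1, -6.4]
opening: 0.0115
```

Request:
apply_moves --increments '[{"claw": -1,"dp": [0,0.001,-0.004],"rotation": [0,0,0]},{"claw": -1,"dp": [0,0.001,-0.004],"rotation": [0,0,0]},{"claw": -1,"dp": [0,0.001,-0.004],"rotation": [0,0,0]},{"claw": -1,"dp": [0,0.001,-0.004],"rotation": [0,0,0]},{"claw": -1,"dp": [0,0.001,-0.003],"rotation": [0,0,0]},{"claw": -1,"dp": [0,0,0],"rotation": [0,0,0]}]'

```text
time: 14.95
tcp_pos: [0.6611, -0.0446, 0.2273]
eef_rot: [[0.116, 0.993, -0.002], [0.993, -0.116, 0.001], [0.001, -0.003, -1.0]]
contact_force: [0.9, 0.2, -4.5]
opening: 0.0113
```

Request:
apply_moves --increments '[{"claw": -1,"dp": [0,0.001,-0.003],"rotation": [0,0,0]},{"claw": -1,"dp": [0,0.001,-0.003],"rotation": [0,0,0]},{"claw": -1,"dp": [0,0,0],"rotation": [0,0,0]},{"claw": -1,"dp": [0,0,0],"rotation": [0,0,0]},{"claw": -1,"dp": [0,0,0],"rotation": [0,0,0]},{"claw": -1,"dp": [0,0,0],"rotation": [0,0,0]}]'

```text
time: 15.55
tcp_pos: [0.6634, -0.0449, 0.2338]
eef_rot: [[0.116, 0.993, -0.002], [0.993, -0.116, 0.001], [0.001, -0.002, -1.0]]
contact_force: [2.4, 0.5, -5.0]
opening: 0.0118
```

Run:
```python
from h import *
s=status.read_state();print(s['tcp_pos'],s['qd'],s['contact_force'],s['opening'])
im=look('t8.png',(250,225,400,310))
h=hsv(im); red=cv2.inRange(h,(0,150,90),(180,255,255))
bl=cv2.inRange(h,(95,80,30),(125,255,255));print('bowl',circ('top',blob('',bl,(385,255,435,300)),.042)[:3])
for bx,n in(((180,180,225,225),'A'),((425,190,465,235),'B')): print(n,circ('top',blob('',red,bx),.097)[:3])
im=snap('side','s5.png');cv2.imwrite('pics/s5c.png',cv2.resize(im[130:330,140:360,::-1],None,fx=3,fy=2.9))
# predicted front skirt corners (near side: box y=+.186, x=-.126, z .139) for tilt
for th in(0,.1,.15,.2):
  x=-.246;z=-.011; X=.12+x*np.cos(th)+z*np.sin(th); Z=.15-x*np.sin(th)+z*np.cos(th)
  w=BO+BX*X+BY*.186; u,v=proj('side',[*w,Z]); print(th,(u-140)*3,(v-130)*2.9)
```

```text
[ 0.66338913 -0.04485858  0.23382413] [-0.05865704  0.02120864 -0.01021629 -0.04732622  0.13557615 -0.06664848] [ 2.35971609  0.48058279 -4.96601808] 0.011778982406068
bat [ 0.4772 -0.0985  0.062   0.4725 -0.1045  0.0319  0.1287] in box [-0.2459 -0.0732]
tcp [ 0.66337438 -0.04487244  0.2338256 ] F [ 3.48667087 -0.247401   -4.82754572] rel [-0.18617438 -0.05362756]
bowl [ 0.4321 -0.2834  0.0495]
A [0.6456 0.3736 0.038 ]
B [ 0.6267 -0.3759  0.0382]
0 295.5660647073965 374.617219585715
0.1 292.01026077155507 350.26286630156983
0.15 289.24364208692566 337.55091784019544
0.2 285.8150017749157 324.52962614471164
```

View pics/s5c.png

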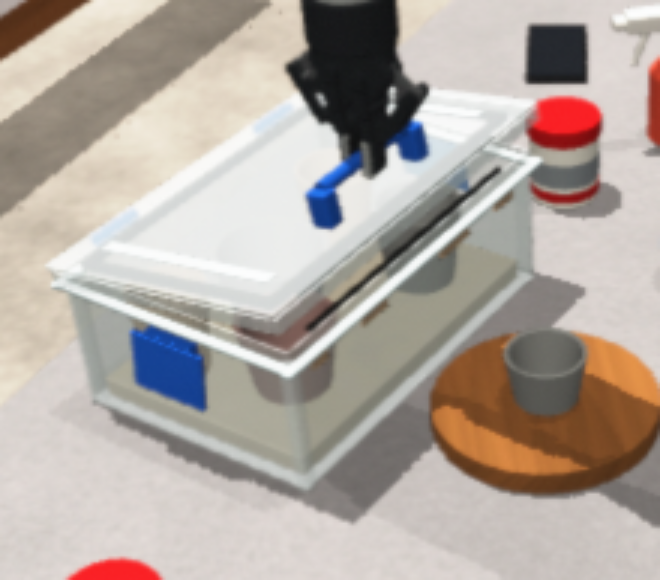

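The lid's lower front corner is at about crop (283,335), which matches a tilt of about 0.15–0.16 rad. The bat and cup sit at the same pixels as before. The top-view "bat" figure in this printout is invalid because the arm hides the bat. Handing in.

```bash
python3 -c "
from bench import order; print(order.job_done())"
```

```text
the job is handed in; nothing more can be done
None
```

The bat is in front of the damp box with the cup still on it, and the arm is holding the lid ajar by its blue handle. I handed the job in at about 15.6 s; no verdict is reported.

- **Bat:** I pushed it across the table with both open fingers. My top-view check put it at x = -0.240 m, y = +0.001 m in the box frame. That leaves its edge about 2 cm from the front wall, with the cup near its middle.
- **Lid:** the handle rose about 32 mm, which is a tilt of about 0.16 rad, or roughly a 38 mm gap at the front edge. The side view agrees, and the wrist reads about 5 N downward while holding.
- **Other things:** the bowl and both glaze tubs measured the same as at the start. I did not measure the jar or the spray bottle again.

Three things did not go to plan or disagreed:
- **First push:** the tool was too high and the fingertips passed just above the bat, with about 1 N of force and no bat movement. I backed off, lowered it and pushed again.
- **Last bat reading:** the final top-view measurement of the bat is not valid because the arm hid it. The side view shows the bat and cup unmoved since the earlier check.
- **Handle grip:** the gripper reads an opening of 11.5 mm on the 14 mm bar. The pictures show the bar between the pads, and it held through the pull.

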